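Load the label printer and snap its lid shut

ROBOT

A 7-joint arm with a two-finger parallel gripper is mounted at the origin on the work surface. World frame = base frame: x ahead of the robot, y to its left, z up, the work surface at z = 0. Lengths are in m, angles in rad, forces in N, time in s.
With the tool pointing down it reaches from about 0.4 to 0.875 m from the base axis. Payload 19.3 kg.
Tool frame: the origin (TCP) lies at the very end of the fingers, on their centre line; the grasp point (between the pads) lies 19 mm behind it; y points along the fingers, x is the direction in which the jaws open and shut, and the axes are right-handed (so a half turn about y gives the same grasp; the last joint's range is limited). The gripper opens to 85 mm and grips with 20 to 120 N. Pads are 22 mm wide; open, the fingers measure 114 mm over their backs; the gripper's body (76 mm by 85 mm) begins 54 mm behind the grasp point. The pads swing forward as they close: fully open they stand 13 mm farther back than shut.
Start: joints at [-1.3, 0.521, -0.036, 1.599, 0.021, 1.021, -0.113], TCP at [0.209, 0.589, 0.202] pointing down, gripper open.
Joint ranges: [-2.91, 2.91], [-0.3, 2.13], [-1.5, 1.42], [0.17, 2.43], [-1.26, 4.41], [0.16, 1.93], [-2.52, 2.52]. Speed limits (rad/s): [1.89, 1.89, 2.39, 2.39, 3.01, 3.01, 3.01].

INTERFACE

Orientations are given as [roll, pitch, yaw] about the fixed x, y, z axes, in that order (R = Rz(yaw) Ry(pitch) Rx(roll)).
In Python, from cell import robot, optics, order gives the robot as it stands.
- The arm moves only by the shell command python3 -m handwheel 'ROWS' [FORCE]. ROWS is JSON, a list that holds one entry, the list of rows, each a list of 5 numbers: the opening, from 0 (shut) to 1 (fully open), then the shift along the tool's x, y, z in cm, then the turn about the tool's y in rad. A call has exactly 5 rows; each row is the pose to reach, as a shift and turn from the pose commanded when the call began, along the tool's axes at that moment; what a row does not reach only later rows make up. A row lasts 1/12 s, in which the tool goes at most 41.7 mm and 7.16 degrees, less where a joint would pass 70% of its speed; a pose out of reach is approached as far as the arm can. A call with a gripper value outside its range is refused whole. The fingers move at their own pace and stop on an object; FORCE is the grip in N (left out, the last holds). Time passes only in rows, so rows that repeat a pose let the fingers close, or fill a call up. It gives the time, the measured TCP pose, the force and the opening at its end, in the units of the state.
- robot.sense(): the state, without advancing time (a new reading comes with each control period).
- optics.get_image(name): name is "scene" or "top" or "wrist"; returns a dict with "frame" (420x560x3 uint8, red, green, blue), "z_map" (420x560 float32, m along the optical axis (not along the pixel's ray), 0 where there is no reading), "fx", "fy", "cx", "cy" (pixels), "view" (4x4, takes a point from world to camera coordinates). Camera axes: x right, y down, z forward; pixel columns grow to the right and rows downward; lengths in m; the calibration is good to about 2 mm. A picture is of the moment at which its call begins.
- order.close_job(): hands the job in, once; it reports no verdict.
Trained networks look in the newest picture that a camera, given by its name, has taken for a name from the list of things; names that differ only in an ending like _2 or _b are one class to them, and where a whole thing is asked for, a point or a joint stands for the part that bears it (a point fixed in the world has none). Each returns a list of dicts, best first, with "score" (0 to 1); they miss things now and then, are a little off and sometimes report something else, mostly with a low value. They report only what shows in the picture. A call takes as long as a camera call. They do not tell look-alikes from the thing itself.
- optics.look_for(camera, name): "point" ([column, row] as shares, 0 to 1, of the picture: columns of its width, rows of its height, amid what is visible of it).
- optics.landmark_of(camera, name): "point" ([column, row] as shares, 0 to 1, of the picture: columns of its width, rows of its height: a listed point, or the origin of a listed thing).
The state is a dict: "clock": time; "q": joint angles; "joint_vel": joint speeds; "effort": joint torques, N m; "eef_pos": TCP position; "orientation": TCP orientation; "force": force on the tool from outside, world axes, zero at the start; "ft_torque": the same for the moment, N m; "finger_gap": finger opening in m.
Only numpy, scipy, OpenCV 4.12 (cv2) and the standard library are available. Lean on these libraries where they do the work, as an engineer would, in place of code of your own. Each camera call takes 0.05 s, during which the arm holds its last target. There are 200 camera calls.

TASK

Take the white label roll from the roll rest and set it gently down, without dropping it, into the roll bay of the open label printer, between the green guides. Then tip the printer's spring-loaded lid over its snap point so that it swings shut onto its latch, and press its front edge down with a light, felt push until it clicks fully home: the printer floats on soft feet, so feel your way, and never bear on it with more than 17 N. Leave the yellow roll and the other things on the table where they are.

Things in the scene. Friction and masses are not known exactly. Their poses are not given: they have to be found in the camera images.
- printer: Light-grey label printer, 190 mm deep (x), 150 wide (y), open on top. Origin: on the table, middle of its four feet; x runs from its front (label exit) to its back (hinge). Walls 7 mm thick, tops about 98 mm high, front 86. It cannot slide, but floats on soft feet: it gives several mm under a push, and with its unknown weight all of it stands up to 10 mm higher or lower than told here.
- bay (a point): Centre of the roll bay: where the centre of a seated roll lies, nominally 74 mm above the table (truly up to 10 mm higher or lower, so feel for it; the roll must not fall more than about 5 mm into it), 5 mm in front of the printer's middle; axes of the printer, roll axis along y. The floor under it is a shallow V cradle, 36 mm wide in y, that centres the roll in x. Side walls 68 mm away in y.
- guides (a point): Point 20 mm above the bay centre (same doubt in height), level with the tops of the four green roll guides (mouths slightly flared). Their inner faces lie 27 mm to either side in y; they stand 22 to 30 mm in front of and behind this point in x, so that between them (44 mm in x) the roll's two flat faces stay free for fingers, out to the side walls, whose tops are 4 mm higher.
- label_roll: White label roll, 70 mm in diameter, 50 mm wide, 0.16 kg, brown core. Origin at its centre, y along its axis; its spin about y is arbitrary. It lies on its rim in one of the two cradles of the roll rest, centre 50 mm above the table; beside its flat faces 46 mm are free towards the yellow roll, more on the other side.
- yellow_roll: Yellow label roll of the same size, in the other cradle of the rest: to be left where it is (within 20 mm).
- roll_rest: Grey plastic rest for two rolls, fixed to the table, 100 x 200 mm, 16 mm high at its long edges, 25 mm at the cradles. Origin at the middle of its underside; the cradles lie at y = +48 and -48 mm, roll axes along y.
- lid (a joint): Lid angle, rad: 0 shut and latched, 1.75 wide open (leaning back 10 degrees past upright), where it starts. The damped hinge spring is bistable: about 3 to 4 N at the front edge start the lid, less and less is needed up to the snap point at about 1.0; below 0.9 it surely swings down by itself within about 2 s and comes to rest on its latch at about 0.03.
- hinge (a point): Middle of the lid's hinge line, nominally 101 mm above the table (same doubt in height), 80 mm behind the printer's middle; axes of the printer. The lid, a tray 150 mm wide (y) and 170 mm long from hinge to front edge, panel 6 mm thick, turns about y; its flat outer face lies 36 mm off the hinge line. Open, its top edge is some 262 mm high, 65 mm behind the hinge, and the outer face looks backwards.
- press_spot (a point): Point on the outer face of the SHUT lid (fixed; same doubt in height), nominally 137 mm above the table, 15 mm behind the middle of its front edge: the place to press. Lid on its latch: the face is 5 mm higher here. About 12 N of unhurried push make it give way with a click; it then stays shut. Nothing of the printer bears more than 17 N. Green finger lip (56 mm wide, 11 mm out) at the lid's front.
- tape_dispenser: Black desk tape dispenser, 170 x 62 mm, 84 mm high, far side of the table; leave it (within 20 mm).
- tag_gun: Light-blue tagging gun lying on its side, about 150 x 130 mm, 26 mm high, right side of the table; leave it (within 20 mm).
- pen: Blue ball pen, 140 mm long, lying between the robot and the middle of the table; leave it (within 20 mm).
- thread_spool: Grey thread spool standing upright, 32 mm in diameter, 40 mm high, between printer and roll rest; leave it (within 20 mm).
- helmet: Green child's bicycle helmet, 214 mm in diameter, 140 mm high, left side of the table; leave it (within 20 mm).
Mind the look-alikes: they are no part of the job. What is shaped like the printer but red is not meant.

How it is judged:
By the outcome, as a careful person would: the job done as asked, in the order asked, and still so for the second after the job is handed in, with the robot touching nothing.
It also fails if it takes over 72 s, if anything falls off the work surface, if the arm or the gripper's body presses on something with over 40 N, if the wrist force passes 120 N, or if a joint passes its speed limit or range.

## Working session

There is one attempt and no reset: what is moved stays moved. The work goes in short steps, Python scripts to look and compute and a shell command to move; the robot and the scene stay as the last step left them, time stands still between calls to the robot, and variables do not carry over. Pictures are saved under pics/ and viewed, about 8 in all and at most 12, crops included, and the job is handed in when it is done.

```bash
ls; mkdir -p pics; cat > h.py <<'E'
import numpy as np, cv2
from cell import robot, optics, order
from scipy.spatial.transform import Rotation as Ro
def img(n): return optics.get_image(n)
def world(im,c,r):
    z=im['z_map'][int(r),int(c)]; p=np.array([(c-im['cx'])/im['fx']*z,(r-im['cy'])/im['fy']*z,z,1])
    return (np.linalg.inv(im['view'])@p)[:3]
def cloud(im):
    z=im['z_map']; r,c=np.mgrid[:z.shape[0],:z.shape[1]]
    p=np.stack([(c-im['cx'])/im['fx']*z,(r-im['cy'])/im['fy']*z,z,np.ones_like(z)],-1)
    w=(p@np.linalg.inv(im['view']).T)[...,:3]; w[z==0]=np.nan; return w
def proj(im,p):
    q=im['view']@np.r_[p,1]; return q[0]/q[2]*im['fx']+im['cx'],q[1]/q[2]*im['fy']+im['cy']
def save(im,n): cv2.imwrite('pics/'+n,im['frame'][...,::-1])
def R(): return Ro.from_euler('xyz',robot.sense()['orientation']).as_matrix()
E
python3 - <<'E'
from h import *
s=robot.sense(); print(s)
print(R().round(3))
a=img('scene');b=img('top')
cv2.imwrite('pics/a.png',cv2.resize(np.vstack([a['frame'],b['frame']])[...,::-1],(448,672)) if 0 else np.hstack([a['frame'],b['frame']])[...,::-1][:, :])
np.savez('a.npz',**a);np.savez('b.npz',**b)
save(a,'a1.png');save(b,'b1.png')
for cam,im in(('scene',a),('top',b)):
  for n in('printer','label_roll','yellow_roll','roll_rest','bay','hinge','thread_spool'):
    for f in(optics.look_for,optics.landmark_of):
      for d in f(cam,n)[:3]:
        c,r=d['point'][0]*560,d['point'][1]*420
        print(cam,n,f.__name__,round(d['score'],2),int(c),int(r),world(im,min(c,559),min(r,419)).round(3))
E
```

```text
pics
{'clock': 0.0, 'q': array([-1.30019061,  0.52201368, -0.03635041,  1.60000645,  0.02119712,
        1.0210844 , -0.11283779]), 'joint_vel': array([ 1.74513257e-03, -3.52719945e-04,  4.37927135e-04, -1.75191214e-05,
       -5.03960768e-04, -1.63501944e-04,  5.08909744e-04]), 'effort': array([-1.61689750e-03, -9.27094030e+01,  1.97933950e+00, -3.69932628e+01,
        1.77406211e-02,  8.24242656e-03,  3.91452545e-05]), 'eef_pos': array([0.20880401, 0.58869831, 0.20152625]), 'orientation': array([-1.57086255e+00,  1.12511726e-03,  1.22996122e+00]), 'force': array([-0.55551067, -0.32226478,  0.51754588]), 'ft_torque': array([-0.02532927, -0.01353708, -0.02064255]), 'finger_gap': 0.08559993569673457}
[[ 0.334 -0.    -0.942]
 [ 0.942 -0.001  0.334]
 [-0.001 -1.    -0.   ]]
scene printer call 0.87 213 188 [ 0.468 -0.26   0.031]
scene printer call 0.77 236 133 [ 0.251 -0.264  0.133]
scene printer call 0.82 219 198 [ 0.517 -0.198  0.066]
scene printer call 0.55 241 146 [1.132 0.41  1.324]
scene label_roll call 0.67 318 228 [0.476 0.202 0.079]
scene label_roll call 0.48 319 228 [0.474 0.20
[... 1171 characters left out ...]
.434 0.274 0.086]
top yellow_roll call 0.64 192 213 [0.44  0.278 0.087]
top roll_rest call 0.89 210 216 [0.445 0.233 0.006]
top roll_rest call 0.58 210 215 [0.447 0.236 0.002]
top bay call 0.84 387 293 [ 0.199 -0.283  0.139]
top bay call 0.82 361 186 [ 0.533 -0.242  0.036]
top bay call 0.71 355 201 [ 0.482 -0.221  0.04 ]
top hinge call 0.97 386 298 [ 0.185 -0.28   0.14 ]
top hinge call 0.68 365 184 [ 0.541 -0.254  0.029]
top hinge call 0.96 367 172 [ 0.56  -0.248  0.099]
top hinge call 0.89 392 268 [ 0.268 -0.303  0.136]
top thread_spool call 0.55 364 182 [ 0.546 -0.254  0.027]
top thread_spool call 0.48 287 169 [ 0.588 -0.01   0.04 ]
top thread_spool call 0.51 288 169 [ 0.587 -0.012  0.044]
```

View pics/b1.png

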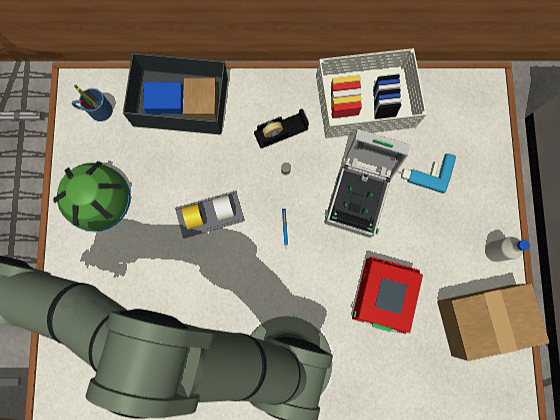

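View pics/a1.png

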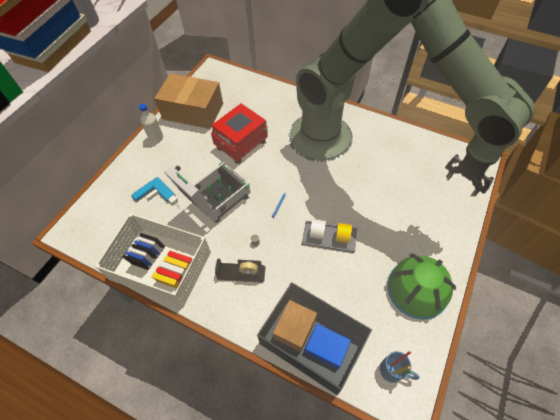

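The top view shows the open grey printer at (357,195) with its lid at (375,150). The look-alikes are the red printer at (388,295) and the yellow roll at (193,216). I choose the white roll at (222,208) and the grey printer. Next I measure both from the point clouds.

```bash
python3 - <<'E'
from h import *
from scipy.spatial import cKDTree
for f in 'ba':
    im=dict(np.load(f+'.npz')); w=cloud(im); c=im['frame'].astype(int)
    def sel(m,lo,hi,x0,x1,y0,y1): return m&(w[...,2]>lo)&(w[...,2]<hi)&(w[...,0]>x0)&(w[...,0]<x1)&(w[...,1]>y0)&(w[...,1]<y1)
    allm=np.ones(c.shape[:2],bool)
    white=(c.min(-1)>150)&(np.ptp(c,axis=-1)<40); yel=(c[...,0]>170)&(c[...,2]<90)
    for n,m in(('white',white),('yel',yel)):
        P=w[sel(m,.06,.1,.38,.55,.12,.34)]
        r=cv2.minAreaRect(P[:,:2].astype(np.float32)*1000); print(f,n,len(P),P.mean(0).round(4),P[:,2].max().round(4),r)
    P=w[sel(allm,.01,.022,.38,.55,.1,.38)]; print('rest',cv2.minAreaRect(P[:,:2].astype(np.float32)*1000))
    P=w[sel(allm,.075,.112,.35,.62,-.38,-.1)]; print('printer',len(P),cv2.minAreaRect(P[:,:2].astype(np.float32)*1000),np.percentile(P[:,2],[10,50,90,98]))
    g=(c[...,1]>c[...,0]+30)&(c[...,1]>c[...,2]+20)
    m=sel(g,.02,.3,.35,.7,-.4,-.1)
    n,l,st,ce=cv2.connectedComponentsWithStats(m.astype(np.uint8))
    for i in range(1,n): print('green',st[i,4],ce[i].round(),np.median(w[l==i],0).round(4),w[l==i][:,2].max().round(3))
    P=w[sel(allm,.2,.3,.5,.8,-.45,-.1)]; print('lidtop',len(P),cv2.minAreaRect(P[:,:2].astype(np.float32)*1000),P[:,2].max())
E
```

```text
b white 324 [0.4585 0.19   0.0792] 0.0941 ((460.3836669921875, 190.4966278076172), (62.493350982666016, 48.82863998413086), 16.740612030029297)
b yel 318 [0.4316 0.2821 0.0794] 0.0947 ((434.0484924316406, 282.7036437988281), (59.533016204833984, 50.1312255859375), 16.31879997253418)
rest ((455.78460693359375, 223.33213806152344), (156.83445739746094, 239.20005798339844), 5.85308313369751)
printer 1280 ((492.4659729003906, -225.27456665039062), (162.31234741210938, 213.50303649902344), 71.90872192382812) [0.08197434 0.0930008  0.10558999 0.11032006]
green 55 [382. 143.] [ 0.5989 -0.2576  0.2729] 0.279
green 15 [350. 190.] [ 0.5111 -0.1986  0.0777] 0.099
green 21 [369. 196.] [ 0.4942 -0.2562  0.0816] 0.095
green 15 [345. 206.] [ 0.4632 -0.1828  0.0704] 0.091
green 21 [364. 212.] [ 0.4446 -0.2398  0.0761] 0.097
green 8 [326. 215.] [ 0.4322 -0.1215  0.0901] 0.094
green 14 [334. 218.] [ 0.4249 -0.1451  0.088 ] 0.094
green 13 [369. 228.] [ 0.3918 -0.25    0.0884] 0.093
green 10 [377. 231.] [ 0.3829 -0.2716  0.0932] 0.099
green 6 [364. 234.] [ 0.3775 -0.2391  0.0604] 0.088
lidtop 981 ((596.
[... 572 characters left out ...]
762451171875, 216.0860137939453), 71.31974792480469) [0.0788326  0.08794404 0.09528554 0.10615861]
green 2 [220. 164.] [ 0.3875 -0.2708  0.0923] 0.095
green 6 [224. 167.] [ 0.3935 -0.2471  0.0883] 0.091
green 22 [181. 177.] [ 0.5996 -0.2617  0.271 ] 0.277
green 7 [219. 178.] [ 0.4465 -0.2382  0.0869] 0.093
green 4 [242. 182.] [ 0.4254 -0.1457  0.0878] 0.09
green 8 [209. 186.] [ 0.4957 -0.2535  0.0849] 0.092
green 5 [247. 186.] [ 0.4301 -0.1208  0.0922] 0.095
green 4 [229. 187.] [ 0.4657 -0.1801  0.0838] 0.092
green 6 [219. 195.] [ 0.5118 -0.196   0.0844] 0.089
lidtop 577 ((599.6182250976562, -255.34657287597656), (152.69932556152344, 51.916378021240234), 73.4315414428711) 0.27661954390414056
```

```bash
cat >> h.py <<'E'
def to(p,yaw_x=None):
    """delta in tool axes (cm) and turn about tool y to bring TCP to p, jaw axis at world heading yaw_x (deg)"""
    s=robot.sense(); M=R(); d=M.T@(np.array(p)-s['eef_pos'])*100; t=0
    if yaw_x is not None:
        a=np.degrees(np.arctan2(M[1,0],M[0,0])); t=-np.radians((yaw_x-a+90)%180-90)
    print('t',s['clock'],'tcp',s['eef_pos'].round(4),'F',s['force'].round(2),'gap',round(s['finger_gap'],4),'delta cm',d.round(2),'turn',round(t,3),'down',M[:,1].round(3))
E
python3 -m handwheel '[[[1,-2.5,0,-3.2,-0.12],[1,-5,0,-6.4,-0.24],[1,-7.5,0,-9.7,-0.36],[1,-10,0,-13,-0.48],[1,-12.7,0,-16.4,-0.62]]]' 40
python3 -c "
from h import *
to([.464,.193,.2],106.2); print(robot.sense()['q'])"
```

```text
clock: 1.92
eef_pos: [0.3196, 0.4167, 0.2022]
orientation: [-1.571, 0.0, 1.832]
force: [1.7, 0.5, -0.1]
finger_gap: 0.0854
t 1.9167 tcp [0.3196 0.4167 0.2022] F [ 1.74  0.51 -0.1 ] gap 0.0854 delta cm [-25.34   0.23  -8.18] turn -0.022 down [ 0. -0. -1.]
[-0.91367261  0.36597029 -0.15004647  1.8568829   0.06755812  0.92340897
  0.73699375]
```

```bash
python3 -m handwheel '[[[1,-4,0,-1.3,0],[1,-8,0,-2.6,0],[1,-12,0,-3.9,-0.02],[1,-16,0,-5.2,-0.02],[1,-20,0,-6.5,-0.02]]]'
python3 -m handwheel '[[[1,-2.7,0,-0.8,0],[1,-5.3,0.1,-1.7,0],[1,-5.3,0.1,-1.7,0],[1,-5.3,0.1,-1.7,0],[1,-5.3,0.1,-1.7,0]]]'
python3 - <<'E'
from h import *
to([.464,.193,.2],106.2)
im=img('wrist');save(im,'w1.png');w=cloud(im);c=im['frame'].astype(int)
for n in('label_roll','yellow_roll'):
  for d in optics.landmark_of('wrist',n)[:2]:print(n,d['score'],d['point'][0]*560,d['point'][1]*420)
m=(c.min(-1)>140)&(np.ptp(c,axis=-1)<40)&(w[...,2]>.07)&(w[...,2]<.1)&(abs(w[...,0]-.464)<.08)&(abs(w[...,1]-.193)<.06)
P=w[m];print(len(P),cv2.minAreaRect(P[:,:2].astype(np.float32)*1000),P[:,2].max(),P.mean(0))
E
```

```text
clock: 2.33
eef_pos: [0.4317, 0.2413, 0.2024]
orientation: [-1.571, -0.0, 1.846]
force: [0.7, 2.0, 0.5]
finger_gap: 0.0852
clock: 2.75
eef_pos: [0.4614, 0.1972, 0.2011]
orientation: [-1.571, -0.0, 1.846]
force: [-0.4, 0.8, 0.5]
finger_gap: 0.0855
t 2.75 tcp [0.4614 0.1972 0.2011] F [-0.4   0.77  0.49] gap 0.0855 delta cm [-0.48  0.11 -0.13] turn -0.007 down [-0.  0. -1.]
label_roll 0.91 266.728 177.786
yellow_roll 0.65 315.224 162.918
yellow_roll 0.6 369.824 176.484
3252 ((460.0327453613281, 191.1695556640625), (50.848453521728516, 49.33809280395508), 15.99240779876709) 0.08661384624936441 [0.45789713 0.19090525 0.08105244]
```

View pics/w1.png

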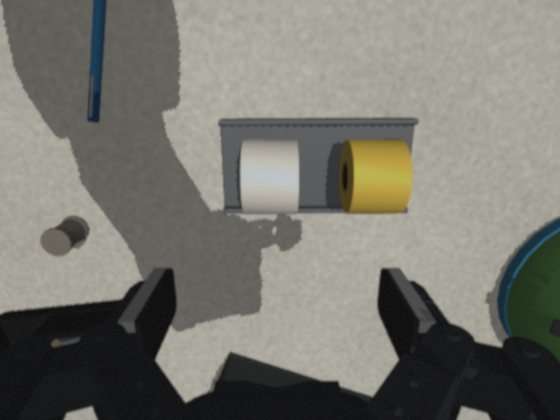

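The wrist picture shows the white roll centred at (269,176) and the yellow roll at (376,176), with free space on both sides of the white one. I descend and grip.

```bash
python3 -m handwheel '[[[1,-0.5,4,0.1,0],[1,-0.5,8,0.1,0],[1,-0.5,12,0.1,0],[1,-0.5,15,0.1,0],[1,-0.5,16.4,0.1,0]]]' 40
python3 -m handwheel '[[[0,0,0,0,0],[0,0,0,0,0],[0,0,0,0,0],[0,0,0,0,0],[0,0,0,0,0]]]' 40
python3 -m handwheel '[[[0,0,0,0,0],[0,0,0,0,0],[0,0,0,0,0],[0,0,0,0,0],[0,0,0,0,0]]]' 40
```

```text
clock: 3.32
eef_pos: [0.4599, 0.1917, 0.0337]
orientation: [-1.567, 0.0, 1.848]
force: [-1.1, 0.0, -1.0]
finger_gap: 0.0853
clock: 3.73
eef_pos: [0.4627, 0.1923, 0.0385]
orientation: [-1.573, -0.001, 1.846]
force: [-2.5, 1.7, 7.5]
finger_gap: 0.0487
clock: 4.15
eef_pos: [0.4627, 0.1923, 0.0385]
orientation: [-1.573, -0.001, 1.846]
force: [-3.4, 1.1, 11.6]
finger_gap: 0.0488
```

```bash
python3 -m handwheel '[[[0,0,-1,0,0],[0,0,-4,0,0],[0,0,-8,0,0],[0,0,-12,0,0],[0,0,-16,0,0]]]'
python3 - <<'E'
from h import *
to([.479,-.218,.2],71.7); im=img('wrist');np.savez('w2.npz',**im);w=cloud(im);c=im['frame'].astype(int)
m=(c.min(-1)>120)&(np.ptp(c,axis=-1)<40)&(w[...,2]>.12); P=w[m]; print(len(P),np.nanmedian(P,0) if len(P) else 0); print(robot.sense()['q'])
E
```

```text
clock: 4.57
eef_pos: [0.4616, 0.1913, 0.2002]
orientation: [-1.571, -0.0, 1.846]
force: [1.6, 0.3, -0.7]
finger_gap: 0.0491
t 4.5667 tcp [0.4616 0.1913 0.2002] F [ 1.6   0.27 -0.7 ] gap 0.0491 delta cm [-39.87   0.     9.44] turn 0.594 down [ 0.001  0.    -1.   ]
10490 [0.44175858 0.18782488 0.23895336]
[-0.46576666  0.31690218 -0.05702514  1.91674151  0.02312377  0.89892575
  1.31116785]
```

```bash
python3 -m handwheel '[[[0,-2,0,0.5,0.1],[0,-5.5,0,1.3,0.2],[0,-9.5,0,2.2,0.32],[0,-13.5,0,3.2,0.44],[0,-17.5,0,4.1,0.56]]]'
python3 -c "
from h import *
to([.479,-.218,.2],71.7)"
```

```text
clock: 5.03
eef_pos: [0.4697, 0.0103, 0.1983]
orientation: [-1.572, -0.001, 1.28]
force: [2.1, 1.1, -0.8]
finger_gap: 0.0487
t 5.0333 tcp [0.4697 0.0103 0.1983] F [ 2.11  1.11 -0.83] gap 0.0487 delta cm [-21.61  -0.18  -7.43] turn 0.029 down [ 0.001  0.001 -1.   ]
```

```bash
python3 -m handwheel '[[[0,-3,0,-1,0.02],[0,-6.5,0,-2.2,0.03],[0,-10,0,-3.4,0.03],[0,-12.5,0,-4.2,0.03],[0,-12.5,0,-4.2,0.03]]]'
python3 - <<'E'
from h import *
to([.479,-.218,.2],71.7)
im=img('wrist');save(im,'w3.png');w=cloud(im);c=im['frame'].astype(int)
g=(c[...,1]>c[...,0]+25)&(c[...,1]>c[...,2]+15)&(w[...,2]>.05)&(w[...,2]<.13)
n,l,st,ce=cv2.connectedComponentsWithStats(g.astype(np.uint8))
for i in range(1,n):
  if st[i,4]>15: 
    P=w[l==i]; T=P[P[:,2]>np.percentile(P[:,2],75)]; print('green',st[i,4],ce[i].round(),np.median(P,0).round(4),'top',T.mean(0).round(4))
for nm in('bay','guides','hinge','printer'):
  for d in optics.landmark_of('wrist',nm)[:2]:print(nm,d['score'],d['point'][0]*560,d['point'][1]*420)
E
```

```text
clock: 5.45
eef_pos: [0.4748, -0.1252, 0.1982]
orientation: [-1.573, 0.001, 1.25]
force: [-0.5, -0.4, -2.2]
finger_gap: 0.0487
t 5.45 tcp [ 0.4748 -0.1252  0.1982] F [-0.48 -0.38 -2.23] gap 0.0487 delta cm [-8.68 -0.16 -3.33] turn -0.002 down [ 0.001 -0.002 -1.   ]
green 61 [116. 115.] [ 0.3781 -0.2368  0.0586] top [ 0.3783 -0.2361  0.0739]
green 117 [264. 138.] [ 0.4323 -0.1207  0.0927] top [ 0.4325 -0.1207  0.0935]
green 139 [ 63. 139.] [ 0.3839 -0.2708  0.0927] top [ 0.384  -0.2706  0.0936]
green 161 [ 97. 139.] [ 0.3916 -0.2482  0.0887] top [ 0.3912 -0.2482  0.0902]
green 148 [234. 138.] [ 0.4251 -0.1438  0.0889] top [ 0.4253 -0.1434  0.0901]
green 295 [141. 192.] [ 0.4448 -0.2377  0.0811] top [ 0.4445 -0.2418  0.0903]
green 170 [210. 191.] [ 0.4619 -0.1812  0.0825] top [ 0.4644 -0.1791  0.0911]
green 280 [149. 246.] [ 0.4937 -0.2538  0.0806] top [ 0.4937 -0.2575  0.0902]
green 103 [213. 245.] [ 0.5098 -0.1977  0.0819] top [ 0.5125 -0.1959  0.0903]
bay 0.61 179.48000000000002 221.59199999999998
printer 0.95 196.504 196.812
```

View pics/w3.png

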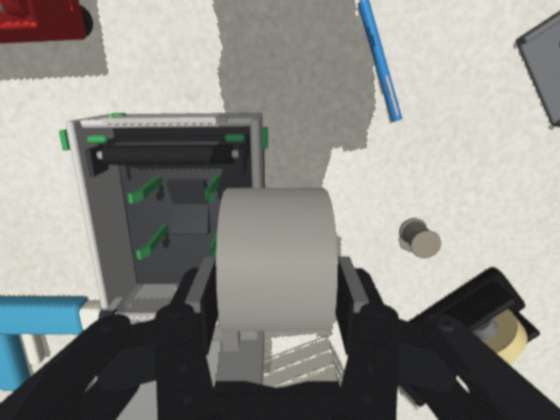

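The picture shows the grey printer with its bay at about (175,215) and its guides at (141,192), (210,191), (149,246) and (213,245). The red look-alike is top left, and the roll is held straight. The tabs and guides agree on bay xy (0.4788, -0.2186) and heading 72°.

```bash
python3 -m handwheel '[[[0,-3,0,-1.2,0],[0,-6,0,-2.3,-0.01],[0,-8.7,1,-3.3,-0.01],[0,-8.7,4,-3.3,-0.01],[0,-8.7,6,-3.3,-0.01]]]'
python3 -m handwheel '[[[0,0,0,0,0],[0,0,0,0,0],[0,0,0,0,0],[0,0,0,0,0],[0,0,0,0,0]]]'
python3 -c "
from h import *
to([.4788,-.2186,.12],72)"
```

```text
clock: 6.12
eef_pos: [0.4796, -0.2131, 0.136]
orientation: [-1.571, 0.0, 1.265]
force: [-0.3, 0.8, -3.4]
finger_gap: 0.0494
clock: 6.53
eef_pos: [0.4805, -0.2124, 0.1383]
orientation: [-1.573, -0.0, 1.267]
force: [-0.2, -0.9, -0.6]
finger_gap: 0.0487
t 6.5333 tcp [ 0.4805 -0.2124  0.1383] F [-0.19 -0.92 -0.63] gap 0.0487 delta cm [-0.64  1.83 -0.02] turn 0.01 down [ 0.002 -0.    -1.   ]
```

```bash
python3 -m handwheel '[[[0,-0.6,0,0,0.01],[0,-0.6,1,0,0.01],[0,-0.6,1.8,0,0.01],[0,-0.6,1.8,0,0.01],[0,-0.6,1.8,0,0.01]]]'
python3 - <<'E'
from h import *
to([.4788,-.2186,.104],72)
im=img('wrist');save(im,'w4.png')
E
```

```text
clock: 6.95
eef_pos: [0.4775, -0.2182, 0.1183]
orientation: [-1.569, 0.0, 1.256]
force: [0.2, -0.0, -0.4]
finger_gap: 0.0487
t 6.95 tcp [ 0.4775 -0.2182  0.1183] F [ 0.24 -0.04 -0.45] gap 0.0487 delta cm [-0.    1.43 -0.14] turn -0.001 down [-0.002  0.    -1.   ]
```

View pics/w4.png

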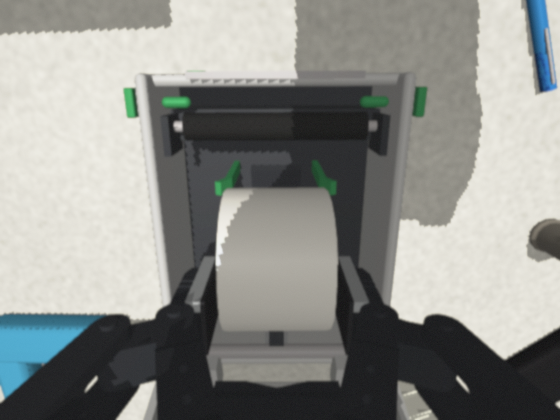

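The roll (centred at column 277) lines up with the guides at (228,178) and (325,178). I descend and feel for contact.

```bash
python3 -m handwheel '[[[0,0,0.4,0,0],[0,0,0.8,0,0],[0,0,1.2,0,0],[0,0,1.6,0,0],[0,0,2,0,0]]]'
python3 -m handwheel '[[[0,0,0.4,0,0],[0,0,0.8,0,0],[0,0,1.2,0,0],[0,0,1.6,0,0],[0,0,1.9,0,0]]]'
python3 -m handwheel '[[[0,0,0.1,0,0],[0,0,0.2,0,0],[0,0,0.3,0,0],[0,0,0.4,0,0],[0,0,0.4,0,0]]]'
```

```text
clock: 7.42
eef_pos: [0.4779, -0.2183, 0.0986]
orientation: [-1.571, -0.0, 1.256]
force: [-0.2, 0.2, -1.7]
finger_gap: 0.0489
clock: 7.83
eef_pos: [0.4779, -0.2183, 0.0796]
orientation: [-1.571, 0.0, 1.256]
force: [0.1, -0.2, -1.3]
finger_gap: 0.0491
clock: 8.25
eef_pos: [0.478, -0.2183, 0.0761]
orientation: [-1.571, -0.0, 1.256]
force: [1.6, 0.2, -1.5]
finger_gap: 0.0493
```

```bash
for i in 1 2; do :; done
python3 -m handwheel '[[[0,0,0.1,0,0],[0,0,0.2,0,0],[0,0,0.3,0,0],[0,0,0.4,0,0],[0,0,0.4,0,0]]]'
python3 -m handwheel '[[[0,0,0.1,0,0],[0,0,0.2,0,0],[0,0,0.3,0,0],[0,0,0.3,0,0],[0,0,0.3,0,0]]]'
python3 -m handwheel '[[[0,0,0.1,0,0],[0,0,0.2,0,0],[0,0,0.3,0,0],[0,0,0.3,0,0],[0,0,0.3,0,0]]]'
```

```text
clock: 8.67
eef_pos: [0.4779, -0.2183, 0.0719]
orientation: [-1.571, 0.0, 1.256]
force: [0.0, -0.6, -1.3]
finger_gap: 0.0488
clock: 9.08
eef_pos: [0.4779, -0.2183, 0.069]
orientation: [-1.571, 0.0, 1.256]
force: [-0.3, -0.4, -1.3]
finger_gap: 0.0487
clock: 9.5
eef_pos: [0.4779, -0.2183, 0.066]
orientation: [-1.571, 0.0, 1.256]
force: [0.4, -0.2, -2.1]
finger_gap: 0.0493
```

```bash
python3 -m handwheel '[[[0,0,0.1,0,0],[0,0,0.2,0,0],[0,0,0.3,0,0],[0,0,0.3,0,0],[0,0,0.3,0,0]]]'
python3 -m handwheel '[[[0,0,0.1,0,0],[0,0,0.2,0,0],[0,0,0.2,0,0],[0,0,0.2,0,0],[0,0,0.2,0,0]]]'
```

```text
clock: 9.92
eef_pos: [0.4779, -0.2183, 0.063]
orientation: [-1.571, 0.0, 1.256]
force: [-0.2, 0.2, -1.9]
finger_gap: 0.049
clock: 10.33
eef_pos: [0.4779, -0.2183, 0.0611]
orientation: [-1.571, 0.0, 1.256]
force: [0.8, -0.3, -1.4]
finger_gap: 0.0492
```

```bash
python3 -m handwheel '[[[0,0,0.1,0,0],[0,0,0.2,0,0],[0,0,0.2,0,0],[0,0,0.2,0,0],[0,0,0.2,0,0]]]'
```

```text
clock: 10.75
eef_pos: [0.478, -0.2184, 0.0591]
orientation: [-1.571, 0.0, 1.256]
force: [1.2, 0.0, -1.1]
finger_gap: 0.0492
```

```bash
python3 -m handwheel '[[[0,0,0.1,0,0],[0,0,0.2,0,0],[0,0,0.2,0,0],[0,0,0.2,0,0],[0,0,0.2,0,0]]]'
```

```text
clock: 11.17
eef_pos: [0.4782, -0.2184, 0.0572]
orientation: [-1.571, 0.0, 1.256]
force: [1.6, -0.7, 2.4]
finger_gap: 0.0493
```

```bash
python3 -m handwheel '[[[0,0,0.1,0,0],[0,0,0.2,0,0],[0,0,0.2,0,0],[0,0,0.2,0,0],[0,0,0.2,0,0]]]'
```

```text
clock: 11.58
eef_pos: [0.4783, -0.2185, 0.0554]
orientation: [-1.572, 0.0, 1.256]
force: [1.0, 0.1, 5.2]
finger_gap: 0.049
```

Contact was felt at TCP 0.058, so the bay sits about 4 mm below nominal. I release now.

```bash
python3 -m handwheel '[[[0.65,0,-0.1,0,0],[0.7,0,-0.1,0,0],[0.8,0,-0.1,0,0],[0.8,0,-0.1,0,0],[0.8,0,-0.1,0,0]]]'
python3 -m handwheel '[[[0.8,0,-0.5,0,0],[0.8,0,-2,0,0],[0.8,0,-5,0,0],[0.8,0,-9,0,0],[0.8,0,-13,0,0]]]'
python3 - <<'E'
from h import *
to([.4788,-.2186,.2],72)
print(robot.sense()['q'])
im=img('wrist');a=img('top');
cv2.imwrite('pics/r5.png',np.vstack([im['frame'],cv2.resize(a['frame'][100:260,300:500],(560,448))[:180]])[...,::-1])
w=cloud(im);c=im['frame'].astype(int)
wt=cloud(a);m=(wt[...,2]>.16)&(wt[...,0]>.5)&(wt[...,0]<.8)&(wt[...,1]<-.15)&(wt[...,1]>-.42)
P=wt[m];print(len(P),P[:,2].max(),cv2.minAreaRect(P[:,:2].astype(np.float32)*1000))
u=np.array([.951,-.309]);v=np.array([.309,.951]);Q=np.c_[(P[:,:2]-[.4788,-.2186])@u,(P[:,:2]-[.4788,-.2186])@v,P[:,2]]
for z in np.arange(.16,.29,.02):
  k=(Q[:,2]>z)&(Q[:,2]<z+.02)
  if k.any():print(z,k.sum(),np.percentile(Q[k,0],[5,50,95]).round(3),np.percentile(Q[k,1],[5,95]).round(3))
m=(c.min(-1)>110)&(np.ptp(c,axis=-1)<40)&(abs(w[...,0]-.479)<.04)&(abs(w[...,1]+.2186)<.035)&(w[...,2]>.075);P=w[m]
print(len(P),P[:,2].max(),P.mean(0),cv2.minAreaRect(P[:,:2].astype(np.float32)*1000))
E
```

```text
clock: 12.0
eef_pos: [0.4778, -0.2182, 0.056]
orientation: [-1.57, -0.0, 1.256]
force: [0.9, 0.6, -0.4]
finger_gap: 0.0681
clock: 12.42
eef_pos: [0.4771, -0.2182, 0.1876]
orientation: [-1.569, 0.0, 1.256]
force: [0.6, 0.3, 0.3]
finger_gap: 0.0683
t 12.4167 tcp [ 0.4771 -0.2182  0.1876] F [0.56 0.3  0.29] gap 0.0683 delta cm [ 0.01 -1.24 -0.17] turn -0.001 down [-0.002  0.    -1.   ]
[ 0.14519243  0.388999    0.22368885  1.88707025 -0.10912141  0.87880957
  1.67818735]
755 0.6162233401184892 ((570.302490234375, -219.06787109375), (140.498779296875, 124.34093475341797), 0.03451250120997429)
0.16 37 [0.099 0.127 0.131] [0.029 0.073]
0.18 23 [0.104 0.127 0.134] [0.058 0.074]
0.19999999999999998 16 [0.105 0.115 0.134] [0.061 0.074]
0.21999999999999997 21 [0.109 0.112 0.142] [0.035 0.074]
0.23999999999999996 142 [0.1   0.121 0.148] [0.032 0.072]
0.25999999999999995 107 [0.116 0.126 0.144] [0.034 0.072]
5285 0.2971778954349475 [ 0.47094354 -0.21866378  0.10525848] ((475.974365234375, -220.84658813476562), (75.14744567871094, 63.70259475708008), 72.29898071289062)
```

View pics/r5.png

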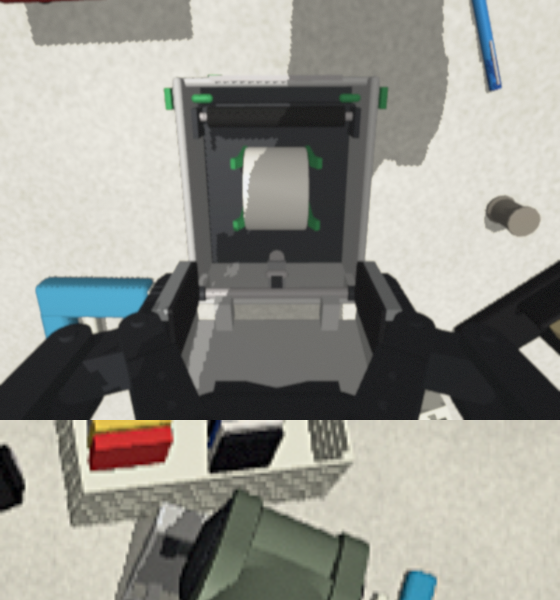

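The roll is seated between the four guides at (276,188). Next I check what stands behind the lid and work out the route.

```bash
python3 -m handwheel '[[[0,0,-3,0,0],[0,0,-6,0,0],[0,0,-9,0,0],[0,0,-12,0,0],[0,0,-13.5,0,0]]]'
python3 - <<'E'
from h import *
to([.6595,-.2773,.32],72)
w=cloud(dict(np.load('b.npz'))); u=np.array([.951,-.309]);v=np.array([.309,.951])
P=w.reshape(-1,3);P=P[np.isfinite(P[:,0])];Q=np.c_[(P[:,:2]-[.4788,-.2186])@u,(P[:,:2]-[.4788,-.2186])@v,P[:,2]];Q=Q[abs(Q[:,1])<.1]
for a in np.arange(.06,.36,.02):
  k=(Q[:,0]>a)&(Q[:,0]<a+.02)
  if k.any():print(round(a,2),k.sum(),np.percentile(Q[k,2],[5,50,98]).round(3))
E
```

```text
clock: 12.93
eef_pos: [0.4784, -0.2187, 0.3246]
orientation: [-1.574, -0.0, 1.256]
force: [1.3, -0.4, 0.7]
finger_gap: 0.0081
t 12.9333 tcp [ 0.4784 -0.2187  0.3246] F [ 1.29 -0.41  0.71] gap 0.0081 delta cm [  0.04   0.53 -19.03] turn -0.001 down [ 0.003 -0.001 -1.   ]
0.06 438 [-0.002  0.031  0.104]
0.08 634 [0.    0.091 0.251]
0.1 815 [0.001 0.213 0.268]
0.12 980 [-0.002  0.164  0.274]
0.14 279 [-0.005  0.256  0.264]
0.16 64 [-0.006 -0.     0.007]
0.18 67 [-0.007 -0.     0.006]
0.2 174 [-0.004  0.036  0.12 ]
0.22 167 [0.01  0.082 0.124]
0.24 272 [-0.003  0.038  0.123]
0.26 372 [-0.004  0.013  0.121]
0.28 476 [-0.002  0.042  0.121]
0.3 390 [0.001 0.06  0.099]
0.32 311 [-0.     0.071  0.099]
0.34 367 [-0.     0.062  0.102]
```

```bash
python3 -m handwheel '[[[0,0,0,-3.8,0],[0,0,0,-7.6,0],[0,0,0,-11.4,0],[0,0,0,-15.2,0],[0,0,0,-19,0]]]'
python3 -m handwheel '[[[0,0,0.5,0,0],[0,0,3,0,0],[0,0,6,0,0],[0,0,8,0,0],[0,0,8,0,0]]]'
python3 -c "
from h import *
to([.4788+.19*.951,-.2186-.19*.309,.238],72); print(robot.sense()['q'])"
```

```text
clock: 13.35
eef_pos: [0.66, -0.2774, 0.3211]
orientation: [-1.571, -0.0, 1.256]
force: [-0.5, -0.5, 1.6]
finger_gap: 0.0002
clock: 13.77
eef_pos: [0.6567, -0.2762, 0.2365]
orientation: [-1.564, -0.0, 1.256]
force: [-1.5, -0.7, -0.4]
finger_gap: 0.0002
t 13.7667 tcp [ 0.6567 -0.2762  0.2365] F [-1.46 -0.73 -0.42] gap 0.0002 delta cm [-0.02 -0.15 -0.3 ] turn -0.001 down [-0.006  0.002 -1.   ]
[ 0.1828956   0.65858231  0.23533495  1.29673865 -0.15285623  1.21037971
  1.68152992]
```

Now I push forward (+z tool) gently.

```bash
python3 -m handwheel '[[[0,0,0,0.4,0],[0,0,0,0.8,0],[0,0,0,1.2,0],[0,0,0,1.5,0],[0,0,0,1.5,0]]]'
python3 -m handwheel '[[[0,0,0,0.3,0],[0,0,0,0.6,0],[0,0,0,0.9,0],[0,0,0,1.2,0],[0,0,0,1.2,0]]]'
```

```text
clock: 14.18
eef_pos: [0.6441, -0.2725, 0.2424]
orientation: [-1.572, -0.0, 1.256]
force: [-0.6, 0.2, 0.1]
finger_gap: -0.0002
clock: 14.6
eef_pos: [0.6325, -0.2687, 0.2412]
orientation: [-1.571, 0.0, 1.256]
force: [-0.1, -0.7, -0.8]
finger_gap: -0.0001
```

```bash
python3 -m handwheel '[[[0,0,0,0.3,0],[0,0,0,0.6,0],[0,0,0,0.9,0],[0,0,0,1.2,0],[0,0,0,1.5,0]]]'
python3 -m handwheel '[[[0,0,0,0.3,0],[0,0,0,0.6,0],[0,0,0,0.9,0],[0,0,0,1.2,0],[0,0,0,1.5,0]]]'
```

```text
clock: 15.02
eef_pos: [0.6183, -0.2641, 0.2411]
orientation: [-1.571, 0.0, 1.256]
force: [-0.2, 0.3, 0.2]
finger_gap: -0.0001
clock: 15.43
eef_pos: [0.6046, -0.2596, 0.2415]
orientation: [-1.572, 0.0, 1.256]
force: [4.0, -1.7, 3.0]
finger_gap: -0.0
```

```bash
python3 -m handwheel '[[[0,0,0,0.3,0],[0,0,0,0.6,0],[0,0,0,0.9,0],[0,0,0,1.2,0],[0,0,0,1.5,0]]]'
python3 -m handwheel '[[[0,0,0,0.3,0],[0,0,0,0.6,0],[0,0,0,0.9,0],[0,0,0,1.2,0],[0,0,0,1.5,0]]]'
```

```text
clock: 15.85
eef_pos: [0.5898, -0.2548, 0.2411]
orientation: [-1.571, 0.0, 1.256]
force: [2.3, -1.5, 3.1]
finger_gap: -0.0003
clock: 16.27
eef_pos: [0.5756, -0.2502, 0.2411]
orientation: [-1.571, 0.0, 1.256]
force: [2.8, -0.8, 2.4]
finger_gap: 0.0002
```

```bash
python3 -m handwheel '[[[0,0,0,0.3,0],[0,0,0,0.6,0],[0,0,0,0.9,0],[0,0,0,1.2,0],[0,0,0,1.5,0]]]'
python3 -m handwheel '[[[0,0,0,0.3,0],[0,0,0,0.6,0],[0,0,0,0.9,0],[0,0,0,1.2,0],[0,0,0,1.5,0]]]'
```

```text
clock: 16.68
eef_pos: [0.5612, -0.2455, 0.241]
orientation: [-1.571, 0.0, 1.256]
force: [1.7, -1.4, 1.5]
finger_gap: 0.0001
clock: 17.1
eef_pos: [0.547, -0.2408, 0.2409]
orientation: [-1.57, 0.0, 1.256]
force: [1.9, -1.0, -1.2]
finger_gap: -0.0007
```

```bash
python3 -m handwheel '[[[0,0,0,0.3,0],[0,0,0,0.6,0],[0,0,0,0.9,0],[0,0,0,1.2,0],[0,0,0,1.5,0]]]'
python3 -m handwheel '[[[0,0,0,0.3,0],[0,0,0,0.6,0],[0,0,0,0.9,0],[0,0,0,1.2,0],[0,0,0,1.5,0]]]'
```

```text
clock: 17.52
eef_pos: [0.5328, -0.2361, 0.2411]
orientation: [-1.571, -0.0, 1.256]
force: [2.5, -0.5, -1.0]
finger_gap: -0.0002
clock: 17.93
eef_pos: [0.5185, -0.2316, 0.2411]
orientation: [-1.571, 0.0, 1.256]
force: [2.0, 0.3, -0.4]
finger_gap: 0.0002
```

```bash
python3 -m handwheel '[[[0,0,0,0.3,0],[0,0,0,0.6,0],[0,0,0,0.9,0],[0,0,0,1.2,0],[0,0,0,1.5,0]]]'
python3 - <<'E'
from h import *
a=img('scene');w=cloud(a);np.savez('s.npz',**a)
P=w.reshape(-1,3);u=np.array([.951,-.309]);v=np.array([.309,.951]);Q=np.c_[(P[:,:2]-[.5596,-.2449])@u,(P[:,:2]-[.5596,-.2449])@v,P[:,2]]
Q=Q[(abs(Q[:,1])<.08)&(Q[:,0]>-.2)&(Q[:,0]<.08)&(Q[:,2]>.1)&(Q[:,2]<.3)]
for s in np.arange(-.2,.08,.02):
  k=(Q[:,0]>s)&(Q[:,0]<s+.02)
  if k.any():print(round(s,2),k.sum(),np.percentile(Q[k,2],[10,50,95]).round(3))
cv2.imwrite('pics/s6.png',cv2.resize(a['frame'][100:240,130:300],(680,560))[...,::-1])
E
```

```text
clock: 18.35
eef_pos: [0.5043, -0.2269, 0.2411]
orientation: [-1.571, 0.0, 1.256]
force: [0.4, -0.3, 1.6]
finger_gap: -0.0002
-0.1 23 [0.1   0.102 0.107]
-0.08 27 [0.102 0.238 0.287]
-0.06 204 [0.252 0.26  0.289]
-0.04 310 [0.221 0.26  0.267]
-0.02 435 [0.181 0.222 0.248]
-0.0 397 [0.145 0.171 0.198]
0.02 224 [0.113 0.127 0.146]
```

View pics/s6.png

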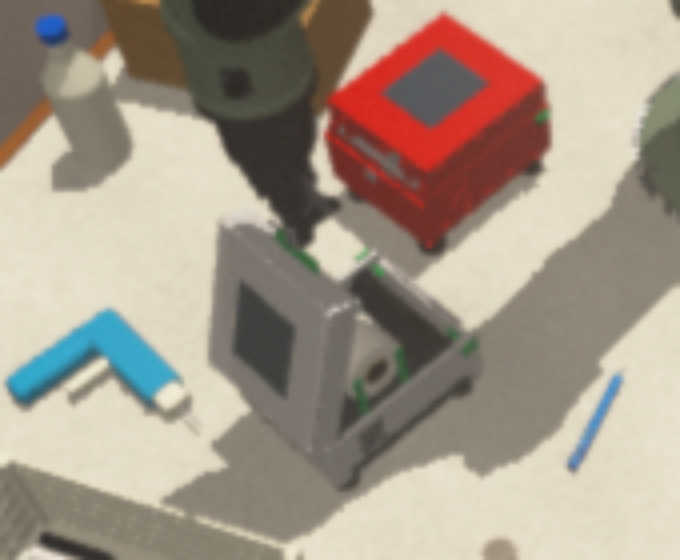

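```bash
python3 - <<'E'
from h import *
a=dict(np.load('s.npz'));s=robot.sense();p=s['eef_pos']
f=lambda q:((q[0]-130)*4,(q[1]-100)*4)
print('tip',f(proj(a,p)),'depth',(a['view']@np.r_[p,1])[2],'5cm up',f(proj(a,p+[0,0,.05])),'force',s['force'],s['clock'])
u=np.array([.951,-.309]);v=np.array([.309,.951])
for th in(.9,1.0,1.1,1.2,1.3):
  e=.17*np.array([-np.cos(th),np.sin(th)])+.036*np.array([np.sin(th),np.cos(th)])
  print(th,[tuple(int(k) for k in f(proj(a,np.r_[np.array([.5596,-.2449])+e[0]*u+y*v,.097+e[1]]))) for y in(-.075,.075)])
q=proj(a,p);w=cloud(a);print('world at tip px',w[int(q[1]),int(q[0])])
b=img('scene');w=cloud(b)
P=w.reshape(-1,3);Q=np.c_[(P[:,:2]-[.5596,-.2449])@u,(P[:,:2]-[.5596,-.2449])@v,P[:,2]]
Q=Q[(abs(abs(Q[:,1])-.05)<.02)&(Q[:,0]>-.2)&(Q[:,0]<.08)&(Q[:,2]>.12)&(Q[:,2]<.3)]
for t in np.arange(-.2,.08,.02):
  k=(Q[:,0]>t)&(Q[:,0]<t+.02)
  if k.any():print(round(t,2),k.sum(),np.percentile(Q[k,2],[10,50,95]).round(3))
E
```

```text
tip (np.float64(304.81258294816325), np.float64(260.27129174135484)) depth 1.3667805910703663 5cm up (np.float64(293.919853916384), np.float64(223.8042807605991)) force [-0.28282066  0.47033417  1.46538863] 18.4
0.9 [(265, 193), (375, 287)]
1.0 [(249, 198), (360, 293)]
1.1 [(233, 205), (344, 301)]
1.2 [(216, 213), (327, 310)]
1.3 [(200, 223), (311, 321)]
world at tip px [ 0.51672365 -0.21458846  0.26328387]
-0.08 9 [0.236 0.241 0.244]
-0.06 81 [0.255 0.259 0.263]
-0.04 125 [0.254 0.263 0.268]
-0.02 193 [0.204 0.226 0.25 ]
-0.0 183 [0.153 0.173 0.197]
0.02 83 [0.123 0.133 0.146]
```

```bash
python3 -m handwheel '[[[0,0,0,0,0],[0,0,0,0,0],[0,0,0,0,0],[0,0,0,0,0],[0,0,0,0,0]]]'
cat >> h.py <<'E'
def lid(cam='scene'):
    b=img(cam);w=cloud(b);u=np.array([.951,-.309]);v=np.array([.309,.951]);P=w.reshape(-1,3);Q=np.c_[(P[:,:2]-[.5596,-.2449])@u,(P[:,:2]-[.5596,-.2449])@v,P[:,2]]
    Q=Q[(abs(abs(Q[:,1])-.05)<.02)&(Q[:,0]>-.2)&(Q[:,0]<.1)&(Q[:,2]>.12)&(Q[:,2]<.3)]
    for t in np.arange(-.2,.1,.02):
        k=(Q[:,0]>t)&(Q[:,0]<t+.02)
        if k.any():print(round(t,2),k.sum(),np.percentile(Q[k,2],[10,50,95]).round(3))
    return b
E
python3 - <<'E'
from h import *
b=lid();w=img('wrist')
f=cv2.resize(b['frame'][130:230,150:290],(560,400))
cv2.imwrite('pics/v7.png',cv2.resize(np.vstack([f,w['frame']]),(410,600))[...,::-1])
print(robot.sense()['force'],robot.sense()['ft_torque'])
E
```

```text
clock: 18.87
eef_pos: [0.5046, -0.227, 0.2411]
orientation: [-1.571, 0.0, 1.256]
force: [-0.8, -0.8, 0.3]
finger_gap: 0.0001
-0.08 6 [0.241 0.243 0.244]
-0.06 79 [0.255 0.258 0.262]
-0.04 126 [0.254 0.263 0.267]
-0.02 189 [0.203 0.226 0.249]
-0.0 179 [0.152 0.173 0.198]
0.02 82 [0.123 0.133 0.147]
[-0.32238532 -0.53083161  2.25691897] [-0.10868505 -0.04401821  0.03600421]
```

View pics/v7.png

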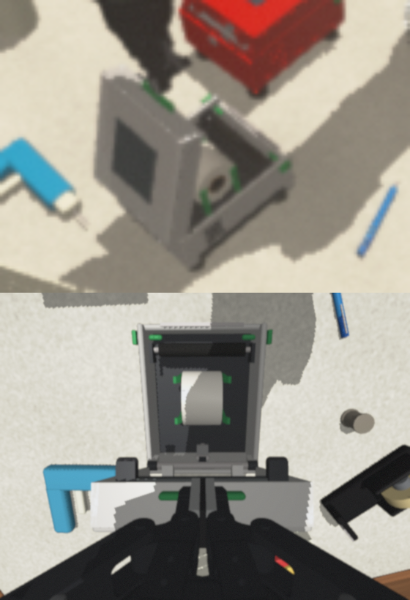

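The lid stands still at about 1.15 rad, and the fingertip now seems to be on its front side, at the lip. I raise the finger gently and watch the force and the lid.

```bash
python3 -m handwheel '[[[0,0,-0.2,0,0],[0,0,-0.4,0,0],[0,0,-0.6,0,0],[0,0,-0.8,0,0],[0,0,-1,0,0]]]'
python3 - <<'E'
from h import *
lid();print(robot.sense()['force'])
E
```

```text
clock: 19.38
eef_pos: [0.5046, -0.227, 0.2513]
orientation: [-1.571, -0.0, 1.256]
force: [-0.5, 0.4, 0.2]
finger_gap: 0.0001
-0.06 2 [0.246 0.247 0.249]
-0.04 58 [0.251 0.262 0.266]
-0.02 106 [0.264 0.266 0.269]
-0.0 231 [0.201 0.237 0.269]
0.02 164 [0.128 0.154 0.19 ]
[-0.17247405  0.02829963 -0.03567542]
```

Raising the finger let the lid go back. So the finger had ridden over the outer edge and pushed only the lip, which also explains the late contact. I retry about 2 cm deeper behind the lid.

```bash
python3 -m handwheel '[[[0,0,-2,0,0],[0,0,-4.5,0,0],[0,0,-7,0,0],[0,0,-7.5,-3,0],[0,0,-7.5,-6.5,0]]]'
python3 -m handwheel '[[[0,0,0,-3.8,0],[0,0,0,-7,0],[0,0,0,-10,0],[0,0,0,-10,0],[0,0,0,-10,0]]]'
python3 - <<'E'
from h import *
lid();to([.6595,-.2773,.22],72)
E
```

```text
clock: 19.85
eef_pos: [0.5671, -0.2476, 0.3296]
orientation: [-1.575, -0.001, 1.256]
force: [0.9, -0.6, 0.5]
finger_gap: 0.0002
clock: 20.27
eef_pos: [0.662, -0.2783, 0.3244]
orientation: [-1.569, 0.0, 1.256]
force: [0.0, 0.3, 1.1]
finger_gap: 0.0002
-0.0 14 [0.248 0.254 0.256]
0.02 69 [0.25  0.26  0.265]
0.04 155 [0.166 0.259 0.264]
0.06 57 [0.237 0.256 0.26 ]
t 20.3167 tcp [ 0.6612 -0.2782  0.3253] F [-0.32  0.45 -0.02] gap 0.0001 delta cm [ 0.04 10.53  0.18] turn -0.001 down [-0.001  0.    -1.   ]
```

```bash
python3 -m handwheel '[[[0,0,3,0,0],[0,0,6.5,0,0],[0,0,9.5,0,0],[0,0,10.6,0,0],[0,0,10.6,0,0]]]'
python3 -m handwheel '[[[0,0,0,0.4,0],[0,0,0,0.8,0],[0,0,0,1.2,0],[0,0,0,1.6,0],[0,0,0,1.8,0]]]'
python3 -m handwheel '[[[0,0,0,0.3,0],[0,0,0,0.6,0],[0,0,0,0.9,0],[0,0,0,1.2,0],[0,0,0,1.5,0]]]'
```

```text
clock: 20.73
eef_pos: [0.6599, -0.2775, 0.2184]
orientation: [-1.567, -0.0, 1.256]
force: [1.0, 0.7, 0.7]
finger_gap: 0.0002
clock: 21.15
eef_pos: [0.644, -0.2725, 0.2212]
orientation: [-1.572, -0.0, 1.256]
force: [-0.3, 0.1, -0.8]
finger_gap: -0.0002
clock: 21.57
eef_pos: [0.6306, -0.268, 0.2206]
orientation: [-1.573, 0.0, 1.256]
force: [4.1, -1.6, 5.0]
finger_gap: -0.0
```

Contact came where the outer face was expected (hinge-relative 75 mm). I keep pushing.

```bash
python3 -m handwheel '[[[0,0,0,0.3,0],[0,0,0,0.6,0],[0,0,0,0.9,0],[0,0,0,1.2,0],[0,0,0,1.5,0]]]'
python3 -m handwheel '[[[0,0,0,0.3,0],[0,0,0,0.6,0],[0,0,0,0.9,0],[0,0,0,1.2,0],[0,0,0,1.5,0]]]'
python3 -c "
from h import *
lid()"
```

```text
clock: 21.98
eef_pos: [0.6159, -0.2633, 0.2205]
orientation: [-1.572, 0.0, 1.256]
force: [2.8, -1.4, 3.1]
finger_gap: -0.0001
clock: 22.4
eef_pos: [0.6012, -0.2585, 0.2201]
orientation: [-1.571, 0.0, 1.256]
force: [4.0, -1.3, 2.4]
finger_gap: -0.0002
-0.02 39 [0.249 0.254 0.264]
-0.0 55 [0.262 0.264 0.266]
0.02 210 [0.133 0.192 0.267]
0.04 1 [0.297 0.297 0.297]
```

```bash
python3 -m handwheel '[[[0,0,0,0.3,0],[0,0,0,0.6,0],[0,0,0,0.9,0],[0,0,0,1.2,0],[0,0,0,1.5,0]]]'
python3 -m handwheel '[[[0,0,0,0.3,0],[0,0,0,0.6,0],[0,0,0,0.9,0],[0,0,0,1.2,0],[0,0,0,1.5,0]]]'
python3 -m handwheel '[[[0,0,0,0.3,0],[0,0,0,0.6,0],[0,0,0,0.9,0],[0,0,0,1.2,0],[0,0,0,1.5,0]]]'
python3 -c "
from h import *
lid()"
```

```text
clock: 22.87
eef_pos: [0.587, -0.2538, 0.2201]
orientation: [-1.571, 0.0, 1.256]
force: [3.2, -1.4, 3.9]
finger_gap: 0.0001
clock: 23.28
eef_pos: [0.5727, -0.2492, 0.2201]
orientation: [-1.571, 0.0, 1.256]
force: [2.3, -0.9, 3.7]
finger_gap: -0.0001
clock: 23.7
eef_pos: [0.5583, -0.2446, 0.22]
orientation: [-1.57, 0.0, 1.256]
force: [1.8, -0.5, 1.1]
finger_gap: -0.0
-0.08 1 [0.237 0.237 0.237]
-0.06 37 [0.243 0.257 0.261]
-0.04 53 [0.261 0.263 0.267]
-0.02 137 [0.217 0.233 0.263]
-0.0 189 [0.159 0.182 0.21 ]
0.02 93 [0.125 0.136 0.153]
```

```bash
python3 -m handwheel '[[[0,0,0,0.3,0],[0,0,0,0.6,0],[0,0,0,0.9,0],[0,0,0,1.2,0],[0,0,0,1.5,0]]]'
python3 -m handwheel '[[[0,0,0,0.3,0],[0,0,0,0.6,0],[0,0,0,0.9,0],[0,0,0,1.2,0],[0,0,0,1.5,0]]]'
python3 -m handwheel '[[[0,0,0,0.3,0],[0,0,0,0.6,0],[0,0,0,0.9,0],[0,0,0,1.2,0],[0,0,0,1.5,0]]]'
python3 -c "
from h import *
lid()"
```

```text
clock: 24.17
eef_pos: [0.5441, -0.2398, 0.22]
orientation: [-1.57, -0.0, 1.256]
force: [1.4, -0.9, -0.4]
finger_gap: 0.0002
clock: 24.58
eef_pos: [0.5299, -0.2353, 0.2201]
orientation: [-1.571, -0.0, 1.256]
force: [1.5, 0.1, -0.2]
finger_gap: 0.0002
clock: 25.0
eef_pos: [0.5157, -0.2306, 0.2201]
orientation: [-1.571, 0.0, 1.256]
force: [0.4, -0.5, -0.4]
finger_gap: -0.0001
-0.1 21 [0.239 0.243 0.247]
-0.08 46 [0.248 0.252 0.257]
-0.06 131 [0.226 0.235 0.252]
-0.04 150 [0.196 0.208 0.225]
-0.02 146 [0.165 0.178 0.192]
-0.0 139 [0.134 0.148 0.164]
0.02 53 [0.122 0.127 0.134]
```

```bash
python3 -m handwheel '[[[0,0,0,0.3,0],[0,0,0,0.6,0],[0,0,0,0.9,0],[0,0,0,1.2,0],[0,0,0,1.5,0]]]'
python3 -m handwheel '[[[0,0,0,0.3,0],[0,0,0,0.6,0],[0,0,0,0.9,0],[0,0,0,1,0],[0,0,0,1,0]]]'
python3 -c "
from h import *
lid()"
```

```text
clock: 25.47
eef_pos: [0.5014, -0.226, 0.2201]
orientation: [-1.571, 0.0, 1.256]
force: [0.2, 0.1, -0.5]
finger_gap: 0.0002
clock: 25.88
eef_pos: [0.492, -0.2229, 0.2202]
orientation: [-1.571, -0.0, 1.256]
force: [0.7, -0.9, 0.1]
finger_gap: 0.0001
-0.12 18 [0.225 0.229 0.233]
-0.1 44 [0.237 0.242 0.246]
-0.08 136 [0.221 0.23  0.241]
-0.06 142 [0.198 0.209 0.219]
-0.04 132 [0.175 0.186 0.197]
-0.02 131 [0.154 0.163 0.175]
-0.0 134 [0.13  0.139 0.152]
0.02 39 [0.121 0.125 0.13 ]
```

The lid is at about 0.85 rad, past the snap point. I lift clear and let it swing shut.

```bash
python3 -m handwheel '[[[0,0,-2,0,0],[0,0,-4,0,0],[0,0,-6,0,0],[0,0,-7,0,0],[0,0,-7,0,0]]]'
python3 -m handwheel '[[[0,0,0,0,0],[0,0,0,0,0],[0,0,0,0,0],[0,0,0,0,0],[0,0,0,0,0]]]'
python3 -m handwheel '[[[0,0,0,0,0],[0,0,0,0,0],[0,0,0,0,0],[0,0,0,0,0],[0,0,0,0,0]]]'
python3 -m handwheel '[[[0,0,0,0,0],[0,0,0,0,0],[0,0,0,0,0],[0,0,0,0,0],[0,0,0,0,0]]]'
python3 -c "
from h import *
lid();to([.4122,-.1970,.2],72)"
```

```text
clock: 26.35
eef_pos: [0.4931, -0.2233, 0.2919]
orientation: [-1.574, -0.0, 1.256]
force: [0.8, -0.1, -0.5]
finger_gap: 0.0001
clock: 26.77
eef_pos: [0.492, -0.2229, 0.2895]
orientation: [-1.57, 0.0, 1.256]
force: [0.2, 0.6, -0.1]
finger_gap: 0.0
clock: 27.18
eef_pos: [0.4922, -0.223, 0.2901]
orientation: [-1.571, 0.0, 1.256]
force: [0.4, -0.0, -0.5]
finger_gap: 0.0001
clock: 27.6
eef_pos: [0.4922, -0.223, 0.2901]
orientation: [-1.571, 0.0, 1.256]
force: [-0.3, 0.2, -0.3]
finger_gap: -0.0003
-0.18 27 [0.132 0.136 0.141]
-0.16 93 [0.132 0.136 0.141]
-0.14 87 [0.132 0.136 0.14 ]
-0.12 90 [0.132 0.135 0.14 ]
-0.1 91 [0.131 0.135 0.139]
-0.08 93 [0.13  0.134 0.138]
-0.06 100 [0.13  0.133 0.138]
-0.04 96 [0.13  0.132 0.136]
-0.02 103 [0.129 0.132 0.137]
-0.0 25 [0.122 0.127 0.134]
t 27.65 tcp [ 0.4922 -0.223   0.2901] F [-0.79 -0.02  0.24] gap -0.0002 delta cm [-0.01  9.01  8.41] turn -0.001 down [ 0. -0. -1.]
```

The lid is down on its latch, with a face slope of about 0.03. Next I go over the press spot.

```bash
python3 -m handwheel '[[[0,0,1,3,0],[0,0,3,6.5,0],[0,0,5.5,8.4,0],[0,0,8.5,8.4,0],[0,0,11,8.4,0]]]'
python3 -m handwheel '[[[0,0,0.5,0,0],[0,0,1,0,0],[0,0,1.4,0,0],[0,0,1.4,0,0],[0,0,1.4,0,0]]]'
python3 -c "
from h import *
to([.4122,-.1970,.145],72)"
```

```text
clock: 28.07
eef_pos: [0.4115, -0.1966, 0.1793]
orientation: [-1.572, -0.0, 1.256]
force: [1.9, 0.1, -0.1]
finger_gap: 0.0002
clock: 28.48
eef_pos: [0.4129, -0.1972, 0.1669]
orientation: [-1.572, -0.0, 1.256]
force: [0.6, 0.1, -0.4]
finger_gap: -0.0004
t 28.4833 tcp [ 0.4129 -0.1972  0.1669] F [ 0.64  0.13 -0.36] gap -0.0004 delta cm [-0.    2.18  0.07] turn -0.001 down [ 0.001 -0.    -1.   ]
```

```bash
python3 -m handwheel '[[[0,0,0.5,0,0],[0,0,1,0,0],[0,0,1.4,0,0],[0,0,1.8,0,0],[0,0,2.2,0,0]]]'
python3 -m handwheel '[[[0,0,0.1,0,0],[0,0,0.2,0,0],[0,0,0.3,0,0],[0,0,0.3,0,0],[0,0,0.3,0,0]]]'
```

```text
clock: 28.9
eef_pos: [0.4123, -0.197, 0.1437]
orientation: [-1.571, 0.0, 1.256]
force: [0.5, 0.6, -0.7]
finger_gap: 0.0001
clock: 29.32
eef_pos: [0.4124, -0.197, 0.1412]
orientation: [-1.571, 0.0, 1.256]
force: [0.3, 0.7, 0.7]
finger_gap: -0.0001
```

```bash
python3 -m handwheel '[[[0,0,0.1,0,0],[0,0,0.2,0,0],[0,0,0.2,0,0],[0,0,0.2,0,0],[0,0,0.2,0,0]]]'
```

```text
clock: 29.73
eef_pos: [0.4123, -0.197, 0.1391]
orientation: [-1.571, 0.0, 1.256]
force: [0.2, -0.5, -0.3]
finger_gap: -0.0001
```

```bash
python3 -m handwheel '[[[0,0,0.1,0,0],[0,0,0.2,0,0],[0,0,0.2,0,0],[0,0,0.2,0,0],[0,0,0.2,0,0]]]'
```

```text
clock: 30.15
eef_pos: [0.4123, -0.197, 0.1371]
orientation: [-1.571, 0.0, 1.256]
force: [-0.1, -0.2, 0.6]
finger_gap: 0.0002
```

```bash
python3 -m handwheel '[[[0,0,0.1,0,0],[0,0,0.2,0,0],[0,0,0.2,0,0],[0,0,0.2,0,0],[0,0,0.2,0,0]]]'
```

```text
clock: 30.57
eef_pos: [0.4123, -0.197, 0.1351]
orientation: [-1.571, 0.0, 1.256]
force: [0.5, -0.6, 0.5]
finger_gap: -0.0002
```

```bash
python3 -m handwheel '[[[0,0,0.1,0,0],[0,0,0.2,0,0],[0,0,0.2,0,0],[0,0,0.2,0,0],[0,0,0.2,0,0]]]'
```

```text
clock: 30.98
eef_pos: [0.4123, -0.197, 0.1331]
orientation: [-1.571, 0.0, 1.256]
force: [0.8, -0.5, -0.1]
finger_gap: -0.0001
```

```bash
python3 -m handwheel '[[[0,0,0.1,0,0],[0,0,0.2,0,0],[0,0,0.2,0,0],[0,0,0.2,0,0],[0,0,0.2,0,0]]]'
```

```text
clock: 31.4
eef_pos: [0.4123, -0.197, 0.1311]
orientation: [-1.571, 0.0, 1.256]
force: [-0.1, 0.4, -0.4]
finger_gap: 0.0002
```

```bash
python3 -m handwheel '[[[0,0,0.1,0,0],[0,0,0.2,0,0],[0,0,0.2,0,0],[0,0,0.2,0,0],[0,0,0.2,0,0]]]'
```

```text
clock: 31.82
eef_pos: [0.4123, -0.197, 0.1291]
orientation: [-1.571, 0.0, 1.256]
force: [-0.1, 0.0, -0.5]
finger_gap: -0.0
```

```bash
python3 -m handwheel '[[[0,0,0.1,0,0],[0,0,0.2,0,0],[0,0,0.2,0,0],[0,0,0.2,0,0],[0,0,0.2,0,0]]]'
```

```text
clock: 32.23
eef_pos: [0.4123, -0.197, 0.1271]
orientation: [-1.571, 0.0, 1.256]
force: [1.3, -0.4, -0.3]
finger_gap: 0.0001
```

```bash
python3 - <<'E'
from h import *
lid();b=img('scene');w=img('wrist')
f=cv2.resize(b['frame'][130:230,150:290],(560,400))
cv2.imwrite('pics/v8.png',cv2.resize(np.vstack([f,w['frame']]),(410,600))[...,::-1])
print(robot.sense()['force'],robot.sense()['eef_pos'])
E
```

```text
-0.18 53 [0.134 0.141 0.292]
-0.16 193 [0.135 0.225 0.293]
-0.14 102 [0.133 0.136 0.296]
-0.12 92 [0.132 0.136 0.14 ]
-0.1 96 [0.131 0.135 0.14 ]
-0.08 94 [0.13  0.134 0.139]
-0.06 96 [0.13  0.134 0.139]
-0.04 93 [0.129 0.133 0.137]
-0.02 101 [0.129 0.133 0.136]
-0.0 22 [0.122 0.125 0.135]
[-0.03917618 -0.40009281  0.16817102] [ 0.41236819 -0.19697348  0.1271276 ]
```

View pics/v8.png

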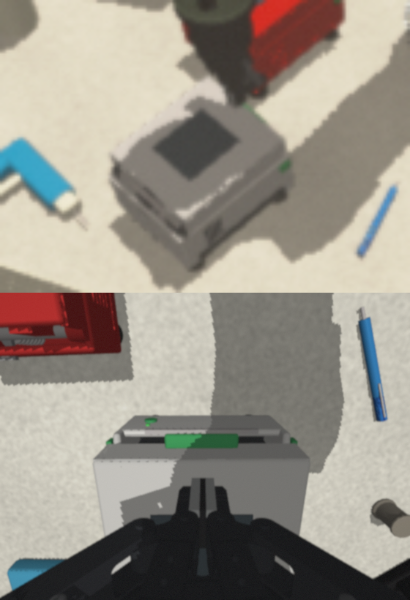

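The fingertip (200,480) hovers just behind the lid's front edge (200,455) and in the middle. The real finger end is about 1 cm or more above the reported TCP, which fits the earlier over-riding. I keep feeling down.

```bash
python3 -m handwheel '[[[0,0,0.1,0,0],[0,0,0.2,0,0],[0,0,0.3,0,0],[0,0,0.3,0,0],[0,0,0.3,0,0]]]'
```

```text
clock: 32.8
eef_pos: [0.4123, -0.197, 0.124]
orientation: [-1.571, 0.0, 1.256]
force: [0.4, -0.6, -0.3]
finger_gap: 0.0005
```

```bash
python3 -m handwheel '[[[0,0,0.1,0,0],[0,0,0.2,0,0],[0,0,0.2,0,0],[0,0,0.2,0,0],[0,0,0.2,0,0]]]'
```

```text
clock: 33.22
eef_pos: [0.4123, -0.197, 0.1221]
orientation: [-1.571, 0.0, 1.256]
force: [-0.6, 0.1, 0.1]
finger_gap: -0.0002
```

```bash
python3 -m handwheel '[[[0,0,0.1,0,0],[0,0,0.2,0,0],[0,0,0.2,0,0],[0,0,0.2,0,0],[0,0,0.2,0,0]]]'
```

```text
clock: 33.63
eef_pos: [0.4123, -0.1969, 0.1201]
orientation: [-1.571, -0.0, 1.256]
force: [1.1, -0.2, -0.4]
finger_gap: 0.0
```

```bash
python3 -m handwheel '[[[0,0,0.1,0,0],[0,0,0.2,0,0],[0,0,0.2,0,0],[0,0,0.2,0,0],[0,0,0.2,0,0]]]'
```

```text
clock: 34.05
eef_pos: [0.4123, -0.197, 0.1181]
orientation: [-1.571, 0.0, 1.256]
force: [0.4, 1.3, 0.1]
finger_gap: 0.0001
```

```bash
python3 -m handwheel '[[[0,0,0.1,0,0],[0,0,0.2,0,0],[0,0,0.2,0,0],[0,0,0.2,0,0],[0,0,0.2,0,0]]]'
```

```text
clock: 34.47
eef_pos: [0.4123, -0.197, 0.1161]
orientation: [-1.571, 0.0, 1.256]
force: [-1.0, 0.2, 1.2]
finger_gap: -0.0004
```

```bash
python3 -m handwheel '[[[0,0,0.1,0,0],[0,0,0.2,0,0],[0,0,0.2,0,0],[0,0,0.2,0,0],[0,0,0.2,0,0]]]'
```

```text
clock: 34.88
eef_pos: [0.4123, -0.197, 0.1141]
orientation: [-1.571, 0.0, 1.256]
force: [-1.5, -0.5, -0.8]
finger_gap: 0.0
```

```bash
python3 - <<'E'
from h import *
b=img('scene');w=cloud(b);s=robot.sense();u=np.array([.951,-.309]);v=np.array([.309,.951])
P=w.reshape(-1,3);c=b['frame'].reshape(-1,3);Q=np.c_[(P[:,:2]-[.5596,-.2449])@u,(P[:,:2]-[.5596,-.2449])@v,P[:,2]]
k=(c.max(1)<60)&(Q[:,0]>-.24)&(Q[:,0]<-.11)&(abs(Q[:,1])<.05)&(Q[:,2]>.11)&(Q[:,2]<.3)
print(k.sum(),Q[k][np.argsort(Q[k][:,2])][:12].round(3))
w=img('wrist');W=cloud(w);cw=w['frame']
k=(cw.max(-1)<70)&(W[...,2]>.1)&(W[...,2]<.25);q=(W[...,:2]-[.5596,-.2449]);print('wrist finger',k.sum(),np.percentile(W[k][:,2],[0,1,5,20]).round(4) if k.any() else 0)
lidk=(abs(q@v)<.06)&((q@u)<-.13)&((q@u)>-.16)&(cw.min(-1)>80);print('wrist lid z',np.percentile(W[lidk][:,2],[10,50,90]))
E
```

```text
43 [[-0.151  0.016  0.189]
 [-0.152  0.019  0.207]
 [-0.144  0.038  0.208]
 [-0.142  0.019  0.211]
 [-0.14   0.017  0.211]
 [-0.137  0.015  0.217]
 [-0.139  0.019  0.219]
 [-0.14   0.013  0.219]
 [-0.139 -0.012  0.226]
 [-0.146  0.024  0.229]
 [-0.141  0.02   0.236]
 [-0.144  0.023  0.241]]
wrist finger 42628 [0.1013 0.1372 0.1801 0.1984]
wrist lid z [0.13651696 0.1373103  0.1381084 ]
```

```bash
python3 -m handwheel '[[[0,0,0.1,0,0],[0,0,0.2,0,0],[0,0,0.3,0,0],[0,0,0.3,0,0],[0,0,0.3,0,0]]]'
```

```text
clock: 35.4
eef_pos: [0.4123, -0.1969, 0.111]
orientation: [-1.571, 0.0, 1.256]
force: [-1.0, -1.0, -0.4]
finger_gap: 0.0002
```

```bash
python3 -m handwheel '[[[0,0,0.1,0,0],[0,0,0.2,0,0],[0,0,0.2,0,0],[0,0,0.2,0,0],[0,0,0.2,0,0]]]'
```

```text
clock: 35.82
eef_pos: [0.4123, -0.1969, 0.1091]
orientation: [-1.571, 0.0, 1.256]
force: [0.2, 0.4, 0.4]
finger_gap: 0.0001
```

```bash
python3 -m handwheel '[[[0,0,0.1,0,0],[0,0,0.2,0,0],[0,0,0.2,0,0],[0,0,0.2,0,0],[0,0,0.2,0,0]]]'
```

```text
clock: 36.23
eef_pos: [0.4123, -0.197, 0.1071]
orientation: [-1.571, 0.0, 1.256]
force: [-0.6, -0.3, 3.2]
finger_gap: -0.0
```

```bash
python3 -m handwheel '[[[0,0,0.1,0,0],[0,0,0.2,0,0],[0,0,0.2,0,0],[0,0,0.2,0,0],[0,0,0.2,0,0]]]'
```

```text
clock: 36.65
eef_pos: [0.4123, -0.1969, 0.1052]
orientation: [-1.571, -0.0, 1.256]
force: [-2.3, 0.7, 6.2]
finger_gap: -0.0003
```

Contact is at TCP 0.1085, and the force rises about 1.5 N/mm. I go on in small steps.

```bash
python3 -m handwheel '[[[0,0,0.04,0,0],[0,0,0.08,0,0],[0,0,0.12,0,0],[0,0,0.15,0,0],[0,0,0.15,0,0]]]'
```

```text
clock: 37.07
eef_pos: [0.4123, -0.1969, 0.1037]
orientation: [-1.571, -0.0, 1.256]
force: [-2.8, 1.5, 7.9]
finger_gap: -0.0003
```

```bash
python3 -m handwheel '[[[0,0,0.03,0,0],[0,0,0.06,0,0],[0,0,0.09,0,0],[0,0,0.12,0,0],[0,0,0.12,0,0]]]'
```

```text
clock: 37.48
eef_pos: [0.4122, -0.1969, 0.1026]
orientation: [-1.571, -0.0, 1.256]
force: [-4.0, 1.6, 11.2]
finger_gap: -0.0
```

```bash
python3 -m handwheel '[[[0,0,0.02,0,0],[0,0,0.04,0,0],[0,0,0.06,0,0],[0,0,0.06,0,0],[0,0,0.06,0,0]]]'
```

```text
clock: 37.9
eef_pos: [0.4122, -0.1969, 0.102]
orientation: [-1.571, -0.0, 1.256]
force: [-3.7, 1.4, 11.8]
finger_gap: 0.0002
```

```bash
python3 -m handwheel '[[[0,0,0.02,0,0],[0,0,0.04,0,0],[0,0,0.05,0,0],[0,0,0.05,0,0],[0,0,0.05,0,0]]]'
```

```text
clock: 38.32
eef_pos: [0.4122, -0.1969, 0.1015]
orientation: [-1.571, -0.0, 1.256]
force: [-3.4, 1.4, 12.3]
finger_gap: -0.0003
```

```bash
python3 -m handwheel '[[[0,0,0.02,0,0],[0,0,0.04,0,0],[0,0,0.05,0,0],[0,0,0.05,0,0],[0,0,0.05,0,0]]]'
```

```text
clock: 38.73
eef_pos: [0.4122, -0.1969, 0.1011]
orientation: [-1.571, -0.0, 1.256]
force: [-4.4, 1.9, 12.6]
finger_gap: -0.0001
```

```bash
python3 -m handwheel '[[[0,0,0.02,0,0],[0,0,0.04,0,0],[0,0,0.04,0,0],[0,0,0.04,0,0],[0,0,0.04,0,0]]]'
```

```text
clock: 39.15
eef_pos: [0.4122, -0.1969, 0.1007]
orientation: [-1.571, -0.0, 1.256]
force: [-4.6, 2.1, 13.5]
finger_gap: -0.0001
```

```bash
python3 -m handwheel '[[[0,0,0.02,0,0],[0,0,0.04,0,0],[0,0,0.04,0,0],[0,0,0.04,0,0],[0,0,0.04,0,0]]]'
```

```text
clock: 39.57
eef_pos: [0.4123, -0.197, 0.1]
orientation: [-1.571, -0.0, 1.256]
force: [-1.8, 1.8, 5.9]
finger_gap: -0.0002
```

The force dropped from 14 to 6 N, so it clicked. I back off and check.

```bash
python3 -m handwheel '[[[0,0,-0.4,0,0],[0,0,-1.5,0,0],[0,0,-4,0,0],[0,0,-8,0,0],[0,0,-12,0,0]]]'
python3 -m handwheel '[[[0,0,-2,0,0],[0,0,-5,0,0],[0,0,-8,0,0],[0,0,-8,0,0],[0,0,-8,0,0]]]'
python3 - <<'E'
from h import *
lid();b=img('scene');t=img('top');w=img('wrist')
cv2.imwrite('pics/f9.png',cv2.resize(np.vstack([b['frame'],t['frame']]),(400,600))[...,::-1])
W=cloud(w);q=W[...,:2]-[.5596,-.2449];u=np.array([.951,-.309]);v=np.array([.309,.951]);U=q@u;V=q@v
for s in np.arange(-.165,-.01,.025):
  k=(abs(V)<.07)&(abs(U-s)<.008)&(W[...,2]>.1)&(W[...,2]<.16)
  if k.sum()>20:print('wrist lid',round(s,3),k.sum(),np.median(W[k][:,2]).round(4))
to([.4122,-.197,.3])
E
```

```text
clock: 39.98
eef_pos: [0.4115, -0.1969, 0.2212]
orientation: [-1.569, 0.001, 1.256]
force: [0.8, 0.0, 1.2]
finger_gap: -0.0002
clock: 40.4
eef_pos: [0.413, -0.1971, 0.3014]
orientation: [-1.574, -0.0, 1.256]
force: [0.2, -0.1, -0.7]
finger_gap: -0.0001
-0.18 36 [0.128 0.131 0.136]
-0.16 89 [0.128 0.131 0.135]
-0.14 84 [0.128 0.132 0.136]
-0.12 89 [0.128 0.131 0.136]
-0.1 95 [0.128 0.131 0.136]
-0.08 90 [0.128 0.131 0.136]
-0.06 89 [0.128 0.132 0.135]
-0.04 97 [0.128 0.131 0.135]
-0.02 101 [0.128 0.131 0.136]
-0.0 17 [0.121 0.127 0.132]
wrist lid -0.165 2716 0.1319
wrist lid -0.14 2194 0.1326
wrist lid -0.115 2017 0.1332
wrist lid -0.09 1900 0.1332
wrist lid -0.065 1497 0.1331
wrist lid -0.04 806 0.1327
wrist lid -0.015 659 0.1326
t 40.6 tcp [ 0.4119 -0.1968  0.2992] F [0.68 0.17 0.21] gap -0.0003 delta cm [-0.01 -0.08 -0.03] turn 0 down [-0.002  0.    -1.   ]
```

View pics/f9.png

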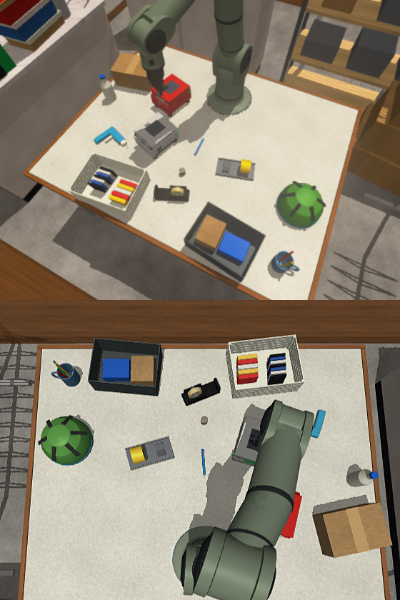

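The lid face is now level: its front dropped by 5 mm and the slope is 0. The picture shows the printer shut, and the yellow roll, spool, pen, dispenser, gun and helmet look unmoved. The robot is clear, so I hand the job in.

```bash
python3 -c "
from h import *
print(order.close_job())"
```

```text
the job is handed in; nothing more can be done
None
```

The job is handed in at about 41 s on the robot's clock. The white roll is in the bay, and the printer lid is shut and clicked home.

- **Roll:** I felt contact about 4 mm below the nominal height and pressed to about 7 N. I released it there, and the wrist picture showed it seated between the four green guides.
- **Lid swing:** The first push failed. The closed fingertips end about 3 cm short of the reported tool point, so they rode over the lid's edge and pushed only the lip. The lid swung back open when I lifted. A second push 2 cm deeper, with at most about 7 N read, took it over the snap point, and it fell onto its latch.
- **Click:** I pressed in steps of 0.4 to 2 mm. The highest force read was about 14.4 N, under the 17 N limit, and it then dropped to about 6 N. Force is only read at the end of each move, so a brief higher value between readings would not show.
- **Last checks:** After I backed off, the lid face was level across its whole length and its front had dropped 5 mm. The robot was touching nothing. In the last pictures the yellow roll and the other things looked unmoved, but I judged that by eye and did not measure it.

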